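# Clamp a soap mould in the press fixture

## Robot

A 7-joint arm with a two-finger parallel gripper is mounted at the origin on the work surface. World frame = base frame: x ahead of the robot, y to its left, z up, the work surface at z = 0. Lengths are in m, angles in rad, forces in N, time in s.
With the tool pointing down it reaches from about 0.425 to 0.95 m from the base axis. Payload 16.7 kg.
Tool frame: the origin (TCP) lies at the very end of the fingers, on their centre line; the grasp point (between the pads) lies 19 mm behind it; z points along the fingers, y is the line along which they close (so a half turn about z gives the same grasp; the last joint's range is limited). The gripper opens to 94 mm and grips with 3 to 60 N. Pads are 16 mm wide; open, the fingers measure 119 mm over their backs; the gripper's body (75 mm by 177 mm) begins 78 mm behind the grasp point.
Start: joints at [1.087, 0.426, 0.074, 1.606, -0.034, 1.111, -0.067], TCP at [0.221, -0.638, 0.205] pointing down, gripper open.
Joint ranges: [-2.85, 2.85], [-0.5, 2.14], [-1.23, 1.37], [0.21, 2.46], [-1.02, 4.16], [0.16, 2.05], [-2.73, 2.73]. Speed limits (rad/s): [1.89, 1.89, 2.39, 2.39, 3.01, 3.01, 3.01].

## Interface

Orientations are given as a unit quaternion [x, y, z, w].
In Python, from plant import manip gives the robot as it stands.
- The arm moves only by the tool carry_out, never from a script. Its argument "plan" is a list of rows, each an object of numbers: "tx", "ty", "tz": the shift along the tool's x, y, z in units of 25 mm (1.0 is 25 mm); "yaw": the turn about the tool's z in degrees; "claw": the closure, from 0 (fully open) to 1 (shut). In form: [{"tx": .., "ty": .., "tz": .., "yaw": .., "claw": ..}, ...]. A call has 1 to 20 rows; each row is the pose to reach, as a shift and turn from the pose commanded when the call began, along the tool's axes at that moment; what a row does not reach only later rows make up. A row lasts 1/10 s, in which the tool goes at most 50 mm and 8.59 degrees, less where a joint would pass 70% of its speed; a pose out of reach is approached as far as the arm can. A call with a gripper value outside its range is refused whole. The fingers move at their own pace and stop on an object; the grip force is fixed at half the most. Time passes only in rows, so rows that repeat a pose let the fingers close. It gives the time, the measured TCP pose, the force, the opening and the grip force at its end, in the units of the state.
- manip.get_obs(): the state, without advancing time (a new reading comes with each control period).
- manip.snapshot(name): name is "scene" or "top" or "wrist"; returns a dict with "frame" (384x512x3 uint8, red, green, blue), "depth" (384x512 float32, m along the optical axis (not along the pixel's ray), 0 where there is no reading), "fx", "fy", "cx", "cy" (pixels), "pose" (4x4, takes a point from camera to world coordinates). Camera axes: x right, y down, z forward; pixel columns grow to the right and rows downward; lengths in m; the calibration is good to about 2 mm. The wrist camera is an equidistant fisheye: a pixel r from the principal point sees the ray r / f radians off the axis. A picture is of the moment at which its call begins.
- manip.job_done(): hands the job in; it is judged then, once.
Trained networks look in a picture, given as the dict that the camera call returned (one of the last four; its "shot" number tells which), for a name from the list of things; names that differ only in an ending like _2 or _b are one class to them, and where a whole thing is asked for, a point or a joint stands for the part that bears it (a point fixed in the world has none). Each returns a list of dicts, best first, with "confidence" (0 to 1); they miss things now and then, are a little off and sometimes report something else, mostly with a low value. They report only what shows in the picture. A call takes as long as a camera call. They do not tell look-alikes from the thing itself.
- manip.cut_out(picture, thing): "pixels" (384x512 bool, what is visible of it) and "xy" ([column, row] in pixels, amid what is visible of it).
- manip.mark_of(picture, thing): "xy" ([column, row] in pixels: a listed point, or the origin of a listed thing).
The state is a dict: "time_s": time; "q": joint angles; "joint_vel": joint speeds; "effort": joint torques, N m; "position": TCP position; "ee_rot": TCP orientation; "contact_force": force on the tool from outside, world axes, zero at the start; "wrist_torque": the same for the moment, N m; "opening": finger opening in m; "finger_force": force on a finger pad.
Only numpy, scipy, OpenCV 4.12 (cv2) and the standard library are available. Lean on these libraries where they do the work, as an engineer would, in place of code of your own. Each camera call takes 0.05 s, during which the arm holds its last target. There are 200 camera calls.

## Task

Set the lone steel-capped mould upright and fully home in the round nest of the clamp fixture and let go of it. Then push the clamp's handle over and down, by the handle only, until it goes past its over-centre point and the clamp stays locked on the mould by itself. Ease the handle over and stop as soon as you feel it reach its stop, without forcing it, and leave the other moulds, the loose soap puck and the spatula alone.

Things in the scene. Friction and masses are not known exactly. Their poses are not given: they have to be found in the camera images.
- fixture: Clamp fixture, fixed to the bench, clamp open. Origin: on the bench under the nest's centre; z up, x from the nest towards bracket and handle, y along both clamp pivots. White block 100 x 100 x 18 mm (centred on the origin) with the nest; aluminium foot 70 mm wide, 12 mm thick from there to x = +245 mm; on it a steel bracket 56 mm wide in y, x = +107 to +215 mm, 151 mm high at most.
- nest (a point): Centre of the nest's floor, 12 mm above the bench. The nest is a round recess 61 mm wide and 6 mm deep in the top of the white block, with a small chamfer.
- mould: The loose mould to be clamped: upright green plastic drum 56 mm in diameter, 45 mm tall in all, its top a bare steel disc 46 mm wide; about 0.2 kg. It stands alone on the paper, away from the tray. Origin: centre of its underside, z up.
- clamp_arm: Steel holding arm, 130 mm from its pivot to the spindle. Origin: its pivot, at x = +130, z = 95 mm in the fixture. Open it stands upright, its top about 240 mm above the bench; the spindle's foot then stays at x = +50 mm or more in the fixture. Driven by the handle, it ends level above the mould. Not to be touched by the robot.
- foot (a point): Middle of the underside of the spindle's 22 mm rubber foot, at the end of the holding arm; it comes down on the middle of the mould's steel disc in the last part of the handle's travel. Locked, it presses on the mould by itself with some 25 N. Not to be touched by the robot.
- handle_pivot (a point): The handle's pivot axis (along fixture y), at x = +194 mm, z = 133 mm in the fixture. The handle is set on a toothed hub here at a different angle on each clamp, so its over-centre point lies anywhere from 0.1 rad above level to 0.35 rad below it and must be felt.
- handle_grip (a point): Point on the handle's centre line, 100 mm from the pivot. The handle is a straight bar; its black grip covers 53 to 128 mm from the pivot, is 18 mm thick (in the direction of swing) and 24 mm wide (in fixture y). Open, the handle leans away from the nest, 0.95 to 1.5 rad above level; pushed on its upper side it swings away from the nest and down.
- handle: Clamp handle, origin at its pivot. At 100 mm from the pivot it first moves with under 2 N and stays where it is left; once the spindle meets the mould the push rises to some 6 to 10 N, then falls to nothing at the over-centre point, and the handle snaps up to 8 mm on to a stiff rubber stop and stays there. Short of that point it springs back. Pushing it with more than 40 N damages it.
- tray_mould0: One of the loose filled moulds in the steel tray (56 mm wide, 43 mm tall, white filling): leave alone. Origin under its centre.
- tray_mould1: Another loose filled mould in the tray, alike: leave alone.
- puck: Loose white soap puck, 44 mm wide, 26 mm tall, on a white board: leave alone.
- spatula: Spatula lying on the bench: leave alone.
There are look-alikes about, which are no part of the job. Leave any black look-alike of the mould alone.

How it is judged:
By the outcome, as a careful person would: the job done as asked, in the order asked, and still so for the second after the job is handed in, with the robot touching nothing.
It also fails if it takes over 72 s, if anything falls off the work surface, if the arm or the gripper's body presses on something with over 40 N, if the wrist force passes 120 N, or if a joint passes its speed limit or range.

## Working session

There is one attempt and no reset: what is moved stays moved. The work goes in short steps, Python scripts to look and compute and a tool call to move; the robot and the scene stay as the last step left them, time stands still between calls to the robot, and variables do not carry over. Pictures are saved under pics/ and viewed, at most 10 in all, crops included, and the job is handed in when it is done.

Besides the shell and the picture viewer there is one more tool, called after ">>>" in YAML: its name, and indented under it one key for each argument. carry_out: Moves the arm, as the interface text tells. Its arguments: {"type":"object","properties":{"plan":{"type":"array"}},"required":["plan"]}

```bash
mkdir -p pics; cat > h.py <<'E'
import numpy as np, cv2
from plant import manip
def pt(s,xy,z=None):
    u,v=xy; P=np.array(s['pose'])
    r=np.array([(u-s['cx'])/s['fx'],(v-s['cy'])/s['fy'],1.])
    if z is None:
        a=s['depth'][max(0,int(v)-1):int(v)+2,max(0,int(u)-1):int(u)+2]; a=a[a>0]
        d=np.median(a) if a.size else 0
    else:
        w=P[:3,:3]@r; d=(z-P[2,3])/w[2]
    return (P@np.append(r*d,1))[:3]
def cloud(s,m):
    v,u=np.nonzero(m&(s['depth']>0)); d=s['depth'][v,u]; P=np.array(s['pose'])
    c=np.stack([(u-s['cx'])/s['fx']*d,(v-s['cy'])/s['fy']*d,d],1)
    return c@P[:3,:3].T+P[:3,3]
E
python3 - <<'E'
from h import *
np.set_printoptions(precision=4,suppress=True)
o=manip.get_obs();print(o['position'],o['ee_rot'],o['time_s'],o['contact_force'],o['opening'])
ims=[]
for n in ['scene','top']:
    s=manip.snapshot(n); ims.append(s['frame'])
    print(n,np.array(s['pose'])[:3,3],s['fx'])
    for t in ['mould','tray_mould0','puck','fixture','handle','clamp_arm']:
        for d in manip.cut_out(s,t)[:4]:
            c=cloud(s,d['pixels']); print(' cut',t,round(d['confidence'],2),np.round(d['xy']),d['pixels'].sum(),np.median(c,0) if len(c) else None,np.percentile(c[:,2],98) if len(c) else None)
    for t in ['nest','mould','handle_pivot','handle_grip','foot','fixture','clamp_arm']:
        for d in manip.mark_of(s,t)[:3]:
            print(' mark',t,round(d['confidence'],2),np.round(d['xy'],1),pt(s,d['xy']))
cv2.imwrite('pics/a.png',cv2.cvtColor(ims[0],cv2.COLOR_RGB2BGR)); cv2.imwrite('pics/b.png',cv2.cvtColor(ims[1],cv2.COLOR_RGB2BGR))
E
```

```text
[ 0.221  -0.6373  0.2048] [ 0.9861  0.1661 -0.0001 -0.0006] 0.0 [-0.1074  0.4542 -0.4847] 0.09383329359734403
scene [0.9112 0.5086 0.8772] 351.7318285831275
 cut mould 0.78 [211. 140.] 301 [ 0.4687 -0.2508  0.0367] 0.043563782547397456
 cut mould 0.75 [224. 125.] 239 [ 0.3741 -0.2805  0.0369] 0.04370002045849134
 cut mould 0.6 [186. 158.] 303 [ 0.5719 -0.247   0.0381] 0.04385387487257286
 cut tray_mould0 0.83 [162. 205.] 366 [ 0.7367 -0.135   0.0411] 0.046148318636881215
 cut tray_mould0 0.56 [141. 183.] 373 [ 0.7292 -0.2385  0.0401] 0.045454201528674146
 cut puck 0.87 [232. 295.] 294 [0.7483 0.2241 0.0351] 0.03837509030203168
 cut fixture 0.73 [235. 202.] 2847 [0.5918 0.049  0.0166] 0.24423531570925736
 cut handle 0.61 [232. 208.] 2850 [0.5912 0.0488 0.0171] 0.24466201615117752
 cut handle 0.59 [250. 204.] 181 [0.6133 0.1433 0.2303] 0.25005180920353354
 cut clamp_arm 0.73 [234. 174.] 402 [0.5839 0.044  0.2053] 0.23288877177935974
 mark nest 0.91 [219.4 188.2] [ 0.5568 -0.0841  0.0085]
 mark nest 0.45 [226.  152.5] [ 0.5639 -0.0143  0.2288]
 mark mould 0.87 [183.4 158.7] [ 0.5824 -0.
[... 1246 characters left out ...]
1294 0.2269] 0.25335510124223837
 cut clamp_arm 0.75 [276. 183.] 190 [0.5757 0.0269 0.232 ] 0.23806570962151427
 mark mould 0.82 [366.7 193.1] [ 0.5603 -0.2592  0.0456]
 mark mould 0.72 [377.6 261.3] [ 0.3557 -0.2799  0.0449]
 mark mould 0.59 [364.9 224.5] [ 0.4654 -0.2486  0.0448]
 mark handle_pivot 0.58 [248.6 179.8] [0.5938 0.0955 0.1469]
 mark handle_grip 0.75 [232.4 168.1] [0.6106 0.1325 0.2377]
 mark handle_grip 0.51 [296.3 183.2] [ 0.601  -0.0503  0.0079]
 mark foot 0.57 [294.2 181.7] [ 0.6067 -0.0443  0.0027]
 mark fixture 0.87 [310.8 198.5] [ 0.5508 -0.0938  0.0119]
 mark clamp_arm 0.64 [361.8 223. ] [ 0.4702 -0.2412  0.0389]
 mark clamp_arm 0.47 [270.1 184.5] [0.5727 0.037  0.193 ]
```

View pics/a.png

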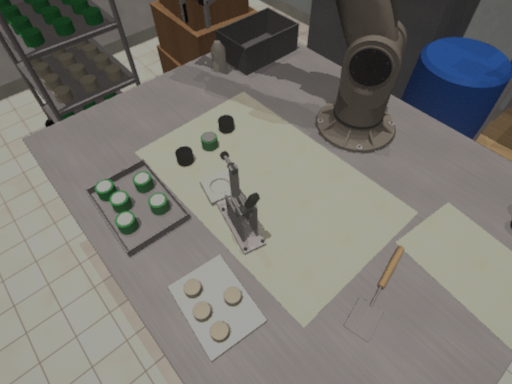

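View pics/b.png

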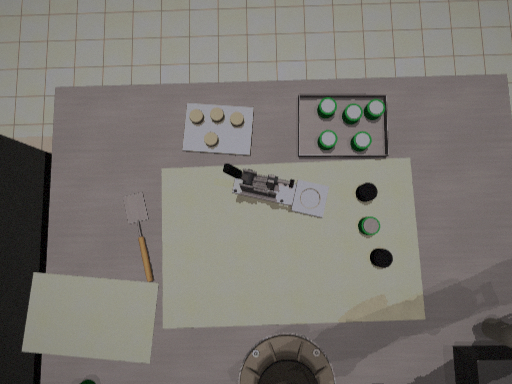

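Candidates for the mould: black drums at top (367,192) and (381,258); green with a steel top at (370,226); tray moulds with white filling at (327,107), (352,113), (374,108), (327,140) and (361,141). I choose the lone green one, which is at (209,141) in the scene view. Next I'll refine its position and check it in one crop.

```bash
python3 - <<'E'
from h import *
np.set_printoptions(precision=4,suppress=True)
rgb={}
for n,box in [('scene',(190,125,230,160)),('top',(350,205,390,245))]:
    s=manip.snapshot(n); f=s['frame']; rgb[n]=f
    hsv=cv2.cvtColor(f,cv2.COLOR_RGB2HSV)
    m=(hsv[...,0]>50)&(hsv[...,0]<90)&(hsv[...,1]>90); b=np.zeros_like(m); b[box[1]:box[3],box[0]:box[2]]=1; m&=b
    # top disc by depth
    v,u=np.nonzero(m); print(n,'green bbox',u.min(),u.max(),v.min(),v.max())
    c=cloud(s,b); k=c[c[:,2]>0.038]; (x,y),r=cv2.minEnclosingCircle(k[:,:2].astype(np.float32)); print(' high pts',len(k),'circ',x,y,r,'mean',k.mean(0), 'zmed bench',np.median(c[:,2]))
    # fixture block: heights
    al=cloud(s,np.ones_like(m)); 
    q=al[(np.hypot(al[:,0]-.553,al[:,1]+.09)<.08)&(al[:,2]>.008)&(al[:,2]<.03)]
    print(' block',cv2.minAreaRect(q[:,:2].astype(np.float32)),len(q))
    if n=='top':
        g=cv2.cvtColor(f,cv2.COLOR_RGB2GRAY)[175:220,285:335]
        g2=cv2.resize(g,None,fx=8,fy=8,interpolation=cv2.INTER_CUBIC)
        ci=cv2.HoughCircles(cv2.medianBlur(g2,5),cv2.HOUGH_GRADIENT,1,100,param1=80,param2=15,minRadius=60,maxRadius=100)
        if ci is not None:
            for cc in ci[0][:3]: 
                uv=(cc[0]/8+285-.44,cc[1]/8+175-.44); print(' nestcircle',uv,cc[2]/8,pt(s,uv,.018))
        h=al[(al[:,2]>.16)&(al[:,1]>.06)&(al[:,1]<.25)&(abs(al[:,0]-.6)<.1)]
    else: h=al[(al[:,2]>.165)&(al[:,1]>.09)&(al[:,1]<.25)&(abs(al[:,0]-.62)<.1)]
    d=np.linalg.svd(h-h.mean(0))[2][0] if len(h)>3 else None; print(' handle',len(h),h.mean(0),d,h.min(0),h.max(0))
    a=al[(al[:,2]>.17)&(al[:,1]>-.06)&(al[:,1]<.07)&(abs(al[:,0]-.58)<.1)]; print(' arm',len(a),a.mean(0),a.min(0),a.max(0))
A=cv2.resize(rgb['scene'][110:220,170:270],(600,600*110//100)[:2],interpolation=cv2.INTER_CUBIC)[:600]
B=cv2.resize(rgb['top'][150:280,220:400],(800,578),interpolation=cv2.INTER_CUBIC)
cv2.imwrite('pics/c.png',cv2.cvtColor(B,cv2.COLOR_RGB2BGR))
E
```

```text
scene green bbox 202 216 138 150
 high pts 215 circ 0.48197007179260254 -0.13783776760101318 0.17033106088638306 mean [ 0.4968 -0.1907  0.092 ] zmed bench -0.0017578480567935761
 block ((0.5547944903373718, -0.07558435946702957), (0.12549489736557007, 0.09912590682506561), 76.1679458618164) 689
 handle 158 [0.6132 0.1442 0.2288] [ 0.0258 -0.3615 -0.932 ] [0.599  0.11   0.1659] [0.6225 0.159  0.2522]
 arm 283 [0.5823 0.0288 0.2144] [ 0.5603 -0.0202  0.1706] [0.5953 0.05   0.2344]
top green bbox 358 379 217 234
 high pts 278 circ 0.4642627537250519 -0.26514917612075806 0.02825356274843216 mean [ 0.4639 -0.2643  0.045 ] zmed bench 0.0023568478841478058
 block ((0.5551857948303223, -0.0858767032623291), (0.15021944046020508, 0.12362416833639145), 56.715240478515625) 1206
 handle 213 [0.6057 0.1306 0.2218] [-0.1101 -0.4161 -0.9026] [0.5937 0.1045 0.1607] [0.6224 0.1555 0.2549]
 arm 186 [0.5774 0.0169 0.2292] [ 0.5604 -0.0204  0.171 ] [0.5942 0.0455 0.2395]
```

View pics/c.png

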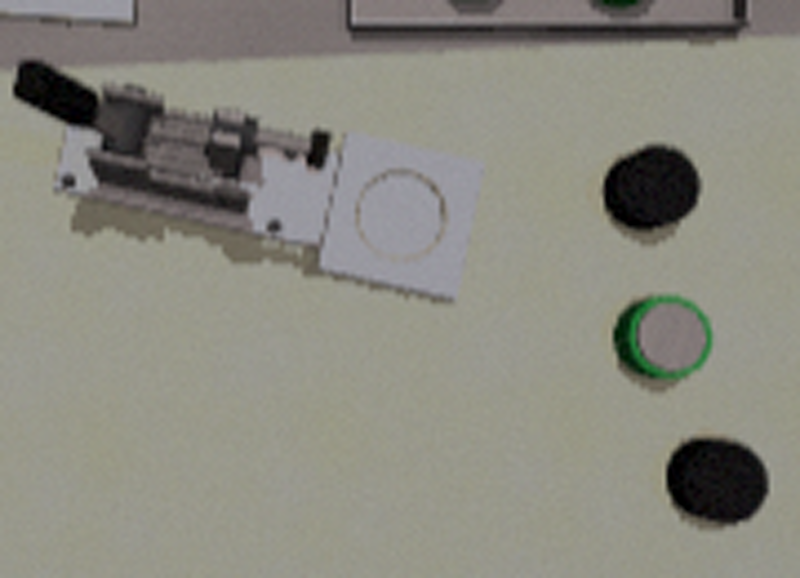

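The crop shows the green drum with its bare steel top at (670,335), black drums at (650,187) and (717,480), and the nest circle at (401,215). The choice is confirmed: mould at about (0.464,-0.265).

```bash
cat >> h.py <<'E'
from scipy.spatial.transform import Rotation as R
def units(target,frompos=None):
    o=manip.get_obs(); M=R.from_quat(o['ee_rot']).as_matrix()
    p=o['position'] if frompos is None else frompos
    return np.round(M.T@(np.array(target)-p)/.025,3)
E
python3 - <<'E'
from h import *
np.set_printoptions(precision=4,suppress=True)
print(units([.464,-.265,.12]))
s=manip.snapshot('top')
print(pt(s,(310.2,198.4),.018), pt(s,(370.7,225.3),.045)) 
E
```

```text
[ 14.062 -10.903   3.42 ]
[ 0.5505 -0.0911  0.018 ] [ 0.4626 -0.2657  0.045 ]
```

>>> carry_out:
  plan:
    - {"tx": 14.06, "ty": -10.9, "tz": 3.4, "yaw": 0, "claw": 0}
    - {"tx": 14.06, "ty": -10.9, "tz": 3.4, "yaw": 0, "claw": 0}
    - {"tx": 14.06, "ty": -10.9, "tz": 3.4, "yaw": 0, "claw": 0}
    - {"tx": 14.06, "ty": -10.9, "tz": 3.4, "yaw": 0, "claw": 0}
    - {"tx": 14.06, "ty": -10.9, "tz": 3.4, "yaw": 0, "claw": 0}
    - {"tx": 14.06, "ty": -10.9, "tz": 3.4, "yaw": 0, "claw": 0}
    - {"tx": 14.06, "ty": -10.9, "tz": 3.4, "yaw": 0, "claw": 0}
    - {"tx": 14.06, "ty": -10.9, "tz": 3.4, "yaw": 0, "claw": 0}
    - {"tx": 14.06, "ty": -10.9, "tz": 3.4, "yaw": 0, "claw": 0}
    - {"tx": 14.06, "ty": -10.9, "tz": 3.4, "yaw": 0, "claw": 0}
    - {"tx": 14.06, "ty": -10.9, "tz": 3.4, "yaw": 0, "claw": 0}
    - {"tx": 14.06, "ty": -10.9, "tz": 3.4, "yaw": 0, "claw": 0}
    - {"tx": 14.06, "ty": -10.9, "tz": 3.4, "yaw": 0, "claw": 0}
    - {"tx": 14.06, "ty": -10.9, "tz": 3.4, "yaw": 0, "claw": 0}

```text
time_s: 2.95
position: [0.4634, -0.2663, 0.1207]
ee_rot: [0.986, 0.165, 0.0, 0.0]
contact_force: [-0.2, -0.0, 0.3]
opening: 0.0939
finger_force: 0.0
```

```bash
python3 - <<'E'
from h import *
np.set_printoptions(precision=4,suppress=True)
o=manip.get_obs();print(o['position'],o['ee_rot'],o['time_s'],o['contact_force'],o['q'])
s=manip.snapshot('wrist');f=s['frame'];P=np.array(s['pose']);print(P,s['fx'],s['cx'],s['cy'])
def fe(uv,z):
    d=np.array([(uv[0]-s['cx'])/s['fx'],(uv[1]-s['cy'])/s['fy']]);th=np.hypot(*d);r=np.append(d/th*np.sin(th),np.cos(th));w=P[:3,:3]@r;return P[:3,3]+w*(z-P[2,3])/w[2]
hsv=cv2.cvtColor(f,cv2.COLOR_RGB2HSV); m=((hsv[...,0]>50)&(hsv[...,0]<90)&(hsv[...,1]>90)).astype(np.uint8)
n,l,st,ce=cv2.connectedComponentsWithStats(m)
for i in range(1,n):
    if st[i,4]>100: print(st[i],ce[i],fe(ce[i],.045))
for d in manip.cut_out(s,'mould')[:3]: print(d['confidence'],d['xy'],fe(d['xy'],.045))
cv2.imwrite('pics/d.png',cv2.cvtColor(f,cv2.COLOR_RGB2BGR))
E
```

```text
[ 0.4634 -0.2663  0.1207] [0.9863 0.1651 0.     0.0002] 2.95 [-0.2225 -0.0387  0.3422] [ 0.5006  0.2999 -0.1178  1.9961  0.0466  0.8479 -0.882 ]
[[ 0.3239 -0.9113 -0.2541  0.5386]
 [-0.9461 -0.3121 -0.0868 -0.2407]
 [-0.0002  0.2685 -0.9633  0.3001]
 [ 0.      0.      0.      1.    ]] 297.3186396354542 252.2742986628482 195.68775451023035
[ 221  166   60   65 1031] [250.7536 191.8652] [ 0.4742 -0.2612  0.045 ]
0.64 [287.1, 92.8] [ 0.5665 -0.2623  0.045 ]
0.6 [247.9, 281.3] [ 0.3859 -0.2883  0.045 ]
0.59 [251.4, 198.6] [ 0.4685 -0.2638  0.045 ]
```

View pics/d.png

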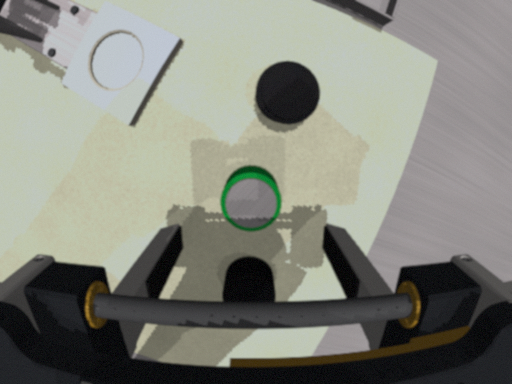

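The wrist view shows the steel disc at (251,203), midway between the open fingers, with the nest circle at (117,60). I'll lower and grasp.

>>> carry_out:
  plan:
    - {"tx": 0.05, "ty": 0, "tz": 1.5, "yaw": 0, "claw": 0}
    - {"tx": 0.05, "ty": 0, "tz": 3, "yaw": 0, "claw": 0}
    - {"tx": 0.05, "ty": 0, "tz": 4, "yaw": 0, "claw": 0}
    - {"tx": 0.05, "ty": 0, "tz": 4.4, "yaw": 0, "claw": 0}
    - {"tx": 0.05, "ty": 0, "tz": 4.4, "yaw": 0, "claw": 0}
    - {"tx": 0.05, "ty": 0, "tz": 4.4, "yaw": 0, "claw": 0}
    - {"tx": 0.05, "ty": 0, "tz": 4.4, "yaw": 0, "claw": 1}
    - {"tx": 0.05, "ty": 0, "tz": 4.4, "yaw": 0, "claw": 1}
    - {"tx": 0.05, "ty": 0, "tz": 4.4, "yaw": 0, "claw": 1}
    - {"tx": 0.05, "ty": 0, "tz": 4.4, "yaw": 0, "claw": 1}
    - {"tx": 0.05, "ty": 0, "tz": 4.4, "yaw": 0, "claw": 1}
    - {"tx": 0.05, "ty": 0, "tz": 4.4, "yaw": 0, "claw": 1}
    - {"tx": 0.05, "ty": 0, "tz": 4.4, "yaw": 0, "claw": 1}
    - {"tx": 0.05, "ty": 0, "tz": 4.4, "yaw": 0, "claw": 1}

```text
time_s: 4.45
position: [0.4652, -0.2647, 0.0106]
ee_rot: [0.986, 0.166, 0.0, -0.0]
contact_force: [-0.8, 0.5, 5.7]
opening: 0.0559
finger_force: 30.0
```

```bash
cat >> h.py <<'E'
def fe(s,uv,z):
    P=np.array(s['pose']);d=np.array([(uv[0]-s['cx'])/s['fx'],(uv[1]-s['cy'])/s['fy']]);th=np.hypot(*d);r=np.append(d/th*np.sin(th),np.cos(th));w=P[:3,:3]@r;return P[:3,3]+w*(z-P[2,3])/w[2]
E
python3 - <<'E'
from h import *
np.set_printoptions(precision=4,suppress=True)
o=manip.get_obs();print(o['position'],o['time_s'],o['contact_force'],o['opening'],o['finger_force'])
E
```

```text
[ 0.4652 -0.2647  0.0106] 4.45 [-0.7693  0.4851  5.7074] 0.055854458742411316 30.00122219324112
```

>>> carry_out:
  plan:
    - {"tx": 0, "ty": 0, "tz": -1, "yaw": 0, "claw": 1}
    - {"tx": 0, "ty": 0, "tz": -2.6, "yaw": 0, "claw": 1}
    - {"tx": 0.5, "ty": -0.2, "tz": -3.6, "yaw": -8, "claw": 1}
    - {"tx": 1.5, "ty": -0.6, "tz": -3.6, "yaw": -16, "claw": 1}
    - {"tx": 2.5, "ty": -1, "tz": -3.6, "yaw": -24, "claw": 1}
    - {"tx": 3.4, "ty": -1.35, "tz": -3.6, "yaw": -32, "claw": 1}
    - {"tx": 3.4, "ty": -1.35, "tz": -3.6, "yaw": -40, "claw": 1}
    - {"tx": 3.4, "ty": -1.35, "tz": -3.6, "yaw": -48, "claw": 1}
    - {"tx": 3.4, "ty": -1.35, "tz": -3.6, "yaw": -56, "claw": 1}
    - {"tx": 3.4, "ty": -1.35, "tz": -3.6, "yaw": -59, "claw": 1}
    - {"tx": 3.4, "ty": -1.35, "tz": -3.6, "yaw": -59, "claw": 1}
    - {"tx": 3.4, "ty": -1.35, "tz": -3.6, "yaw": -59, "claw": 1}
    - {"tx": 3.4, "ty": -1.35, "tz": -3.6, "yaw": -59, "claw": 1}

```text
time_s: 5.75
position: [0.5343, -0.2049, 0.1004]
ee_rot: [0.777, 0.63, -0.0, -0.0]
contact_force: [1.2, 0.1, -2.9]
opening: 0.0555
finger_force: 30.0
```

```bash
python3 - <<'E'
from h import *
np.set_printoptions(precision=4,suppress=True)
o=manip.get_obs();print(o['position'],o['ee_rot'],o['time_s'],o['contact_force'],o['opening'],o['q'])
s=manip.snapshot('wrist');f=s['frame'];print(np.array(s['pose'])[:3,3])
print([(d['xy'],d['confidence'],fe(s,d['xy'],.012)) for d in manip.mark_of(s,'nest')[:2]])
t=manip.snapshot('top')
print([(d['xy'],d['confidence'],pt(t,d['xy'],.012)) for d in manip.mark_of(t,'nest')[:2]])
cv2.imwrite('pics/e.png',cv2.cvtColor(f,cv2.COLOR_RGB2BGR))
E
```

```text
[ 0.5343 -0.2049  0.1004] [ 0.777   0.6295 -0.     -0.0001] 5.75 [ 1.1542  0.1051 -2.8584] 0.05554190762069664 [ 0.5415  0.4011 -0.3558  1.9163  0.1811  0.8553 -0.1167]
[ 0.5516 -0.1281  0.2797]
[([247.0, 72.8], 0.62, array([ 0.5551, -0.0899,  0.012 ]))]
[([310.3, 196.7], 0.88, array([ 0.5565, -0.0924,  0.012 ])), ([295.6, 186.2], 0.34, array([ 0.5909, -0.0474,  0.012 ]))]
```

View pics/e.png

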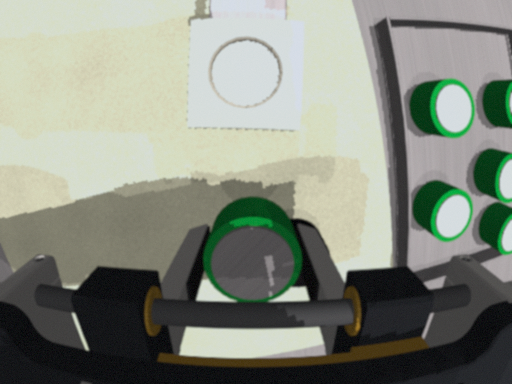

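```bash
python3 - <<'E'
from h import *
np.set_printoptions(precision=4,suppress=True)
s=manip.snapshot('wrist');f=s['frame']
g=cv2.cvtColor(f,cv2.COLOR_RGB2GRAY)
# nest rim: dark ring inside white block, sampled along rays
def ring(c,r0,r1,dark=True):
    out=[]
    for a in np.linspace(0,2*np.pi,72,endpoint=False):
        rr=np.arange(r0,r1,.25); x=(c[0]+rr*np.cos(a)).astype(np.float32)[None]; y=(c[1]+rr*np.sin(a)).astype(np.float32)[None]
        v=cv2.remap(cv2.GaussianBlur(g,(3,3),0).astype(np.float32),x,y,1)[0]; k=v.argmin(); out.append([x[0,k],y[0,k]])
    return np.array(out)
def circ(p):
    A=np.c_[2*p[:,:2],np.ones(len(p))]; k=np.ones(len(p),bool)
    for _ in range(6):
        q=np.linalg.lstsq(A[k],(p[k,:2]**2).sum(1),rcond=None)[0]; r=np.sqrt(q[2]+q[0]**2+q[1]**2); e=abs(np.hypot(*(p[:,:2]-q[:2]).T)-r); k=e<max(.0012,1.5*np.median(e))
    return q[:2],r,k.sum(),e[k].max()
p=ring((245.5,72.5),29,43); print('nest',circ(np.array([fe(s,x,.018) for x in p])))
# block edges
P=[fe(s,x,.018) for x in [(188,128),(300,131),(190,18),(304,24)]]; print(np.array(P), [np.degrees(np.arctan2(*(P[j]-P[i])[1::-1])) for i,j in [(0,1),(2,3),(0,2),(1,3)]])
# mould: outer green outline + disc
hsv=cv2.cvtColor(f,cv2.COLOR_RGB2HSV); b=np.zeros(g.shape,bool); b[190:310,195:310]=1
m=((hsv[...,0]>50)&(hsv[...,0]<90)&(hsv[...,1]>90)&b)
cs,_=cv2.findContours((m.astype(np.uint8)),cv2.RETR_CCOMP,cv2.CHAIN_APPROX_NONE)
cs=sorted(cs,key=len)[-3:]
for c in cs:
    c=c[:,0]; print(len(c),c.min(0),c.max(0)); print(circ(np.array([fe(s,x,.1348) for x in c])))
t=manip.snapshot('top')
for d in manip.cut_out(t,'mould')[:3]: print(d['xy'],d['confidence'],pt(t,d['xy'],.135))
E
```

```text
nest (array([ 0.5534, -0.0897]), np.float64(0.03041175893125414), np.int64(72), np.float64(0.0005487940592706492))
[[ 0.4938 -0.1267  0.018 ]
 [ 0.5901 -0.1503  0.018 ]
 [ 0.5166 -0.0277  0.018 ]
 [ 0.6139 -0.0552  0.018 ]] [np.float64(-13.79629719224114), np.float64(-15.775286913927268), np.float64(77.02617751943906), np.float64(75.94517909277431)]
6 [198 257] [199 260]
(array([ 0.5067, -0.1967]), np.float64(0.0006727330837880782), np.int64(6), np.float64(0.00034469221649396865))
224 [210 225] [294 300]
(array([ 0.5349, -0.2066]), np.float64(0.023554652557666592), np.int64(224), np.float64(0.0006405135643174388))
308 [200 197] [304 302]
(array([ 0.5362, -0.203 ]), np.float64(0.028558849463129636), np.int64(194), np.float64(0.001285182074716982))
[380.2, 256.5] 0.89 [ 0.376  -0.2591  0.135 ]
[345.7, 198.9] 0.51 [ 0.5356 -0.1736  0.135 ]
```

The wrist view shows the nest ring at (245,72), and the fitted radius of 30.4 mm matches. The mould is held upright at (252,262). The camera sits about 79 mm ahead on the clamp's side, so I'll check whether it has a body that could hit the holding arm.

```bash
python3 - <<'E'
from h import *
np.set_printoptions(precision=4,suppress=True)
s=manip.snapshot('scene')
cv2.imwrite('pics/f.png',cv2.cvtColor(cv2.resize(s['frame'][40:240,130:330],(600,600),interpolation=cv2.INTER_CUBIC),cv2.COLOR_RGB2BGR))
o=manip.get_obs(); M=R.from_quat(o['ee_rot']).as_matrix()
# geometry of gripper in tool frame from depth
al=np.r_[cloud(s,np.ones(s['depth'].shape,bool)),cloud(manip.snapshot('top'),np.ones(s['depth'].shape,bool))]; q=(al-o['position'])@M
k=q[(abs(q[:,0])<.2)&(abs(q[:,1])<.15)&(q[:,2]<-.06)&(q[:,2]>-.25)]
for a in np.arange(-.25,-.06,.02):
    j=k[(k[:,2]>a)&(k[:,2]<=a+.02)]
    if len(j): print(round(a,2),len(j),np.percentile(j[:,0],[1,99]),np.percentile(j[:,1],[1,99]))
E
```

```text
-0.25 379 [-0.0016  0.0491] [-0.0431  0.0448]
-0.23 286 [0.0028 0.0497] [-0.044   0.0464]
-0.21 117 [0.0014 0.0411] [-0.0378  0.0362]
-0.19 172 [0.0075 0.039 ] [-0.0408  0.0346]
-0.17 104 [-0.0129  0.0266] [-0.0403  0.0161]
-0.15 1377 [-0.0305  0.1967] [-0.0873  0.0871]
-0.13 586 [-0.0234  0.199 ] [-0.0836  0.0846]
-0.11 161 [-0.019   0.0372] [-0.0801  0.0793]
-0.09 26 [-0.0048  0.0136] [-0.0394  0.0385]
-0.07 30 [-0.0047  0.0137] [-0.0416  0.0392]
```

View pics/f.png

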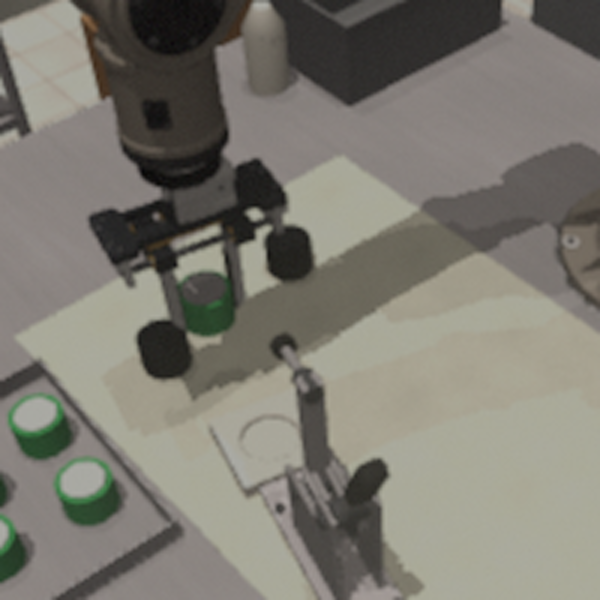

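There's no camera body, only the gripper bar, and the clamp foot stands about 66 mm from the nest axis, so it's clear. Moving over the nest.

>>> carry_out:
  plan:
    - {"tx": 1.5, "ty": -0.08, "tz": 0, "yaw": 0, "claw": 1}
    - {"tx": 3, "ty": -0.16, "tz": 0, "yaw": 0, "claw": 1}
    - {"tx": 4.3, "ty": -0.25, "tz": 0, "yaw": 0, "claw": 1}
    - {"tx": 4.73, "ty": -0.25, "tz": 0, "yaw": 0, "claw": 1}
    - {"tx": 4.73, "ty": -0.25, "tz": 0.5, "yaw": 0, "claw": 1}
    - {"tx": 4.73, "ty": -0.25, "tz": 1.5, "yaw": 0, "claw": 1}
    - {"tx": 4.73, "ty": -0.25, "tz": 2.2, "yaw": 0, "claw": 1}
    - {"tx": 4.73, "ty": -0.25, "tz": 2.55, "yaw": 0, "claw": 1}
    - {"tx": 4.73, "ty": -0.25, "tz": 2.55, "yaw": 0, "claw": 1}
    - {"tx": 4.73, "ty": -0.25, "tz": 2.55, "yaw": 0, "claw": 1}
    - {"tx": 4.73, "ty": -0.25, "tz": 2.55, "yaw": 0, "claw": 1}

```text
time_s: 7.3
position: [0.5532, -0.0883, 0.0375]
ee_rot: [0.777, 0.63, 0.0, 0.0]
contact_force: [0.4, -1.5, -1.9]
opening: 0.0557
finger_force: 30.0
```

```bash
python3 - <<'E'
from h import *
np.set_printoptions(precision=4,suppress=True)
o=manip.get_obs(); print(o['position'],o['contact_force'],units([.5528,-.088,.0226]))
E
```

```text
[ 0.5532 -0.0883  0.0375] [ 0.4087 -1.4638 -1.9105] [ 0.009 -0.018  0.597]
```

>>> carry_out:
  plan:
    - {"tx": 0, "ty": 0, "tz": 0.15, "yaw": 0, "claw": 1}
    - {"tx": 0, "ty": 0, "tz": 0.3, "yaw": 0, "claw": 1}
    - {"tx": 0, "ty": 0, "tz": 0.4, "yaw": 0, "claw": 1}
    - {"tx": 0, "ty": 0, "tz": 0.48, "yaw": 0, "claw": 1}
    - {"tx": 0, "ty": 0, "tz": 0.53, "yaw": 0, "claw": 1}
    - {"tx": 0, "ty": 0, "tz": 0.53, "yaw": 0, "claw": 1}

```text
time_s: 7.9
position: [0.5525, -0.0879, 0.0233]
ee_rot: [0.776, 0.63, -0.0, -0.0]
contact_force: [-0.2, -0.1, -2.3]
opening: 0.0557
finger_force: 30.0
```

>>> carry_out:
  plan:
    - {"tx": 0, "ty": 0, "tz": 0.03, "yaw": 0, "claw": 1}
    - {"tx": 0, "ty": 0, "tz": 0.04, "yaw": 0, "claw": 1}
    - {"tx": 0, "ty": 0, "tz": 0.04, "yaw": 0, "claw": 1}

```text
time_s: 8.2
position: [0.5527, -0.0879, 0.0227]
ee_rot: [0.776, 0.63, 0.0, 0.0]
contact_force: [-1.1, 0.3, 0.5]
opening: 0.0556
finger_force: 30.0
```

>>> carry_out:
  plan:
    - {"tx": 0, "ty": 0, "tz": 0.02, "yaw": 0, "claw": 1}
    - {"tx": 0, "ty": 0, "tz": 0.02, "yaw": 0, "claw": 0.1}
    - {"tx": 0, "ty": 0, "tz": 0.02, "yaw": 0, "claw": 0.1}
    - {"tx": 0, "ty": 0, "tz": 0.02, "yaw": 0, "claw": 0.1}
    - {"tx": 0, "ty": 0, "tz": 0.02, "yaw": 0, "claw": 0.1}
    - {"tx": 0, "ty": 0, "tz": 0.02, "yaw": 0, "claw": 0.1}
    - {"tx": 0, "ty": 0, "tz": -0.5, "yaw": 0, "claw": 0.1}
    - {"tx": 0, "ty": 0, "tz": -1.5, "yaw": 0, "claw": 0.1}
    - {"tx": 0, "ty": 0, "tz": -3, "yaw": 0, "claw": 0.1}
    - {"tx": 0, "ty": 0, "tz": -4.5, "yaw": 0, "claw": 0.1}
    - {"tx": 0, "ty": 0, "tz": -6, "yaw": 0, "claw": 0.1}
    - {"tx": 0, "ty": 0, "tz": -7.5, "yaw": 0, "claw": 0.1}
    - {"tx": 0, "ty": 0, "tz": -9.5, "yaw": 0, "claw": 0.1}
    - {"tx": 0, "ty": 0, "tz": -9.5, "yaw": 0, "claw": 1}
    - {"tx": 0, "ty": 0, "tz": -9.5, "yaw": 0, "claw": 1}
    - {"tx": 0, "ty": 0, "tz": -9.5, "yaw": 0, "claw": 1}
    - {"tx": 0, "ty": 0, "tz": -9.5, "yaw": 0, "claw": 1}
    - {"tx": 0, "ty": 0, "tz": -9.5, "yaw": 0, "claw": 1}
    - {"tx": 0, "ty": 0, "tz": -9.5, "yaw": 0, "claw": 1}

```text
time_s: 10.1
position: [0.5524, -0.0879, 0.2594]
ee_rot: [0.776, 0.63, -0.0, -0.0]
contact_force: [-0.7, 0.9, -0.1]
opening: 0.0398
finger_force: 0.0
```

```bash
python3 - <<'E'
from h import *
np.set_printoptions(precision=4,suppress=True)
o=manip.get_obs();print(o['position'],o['ee_rot'],o['time_s'],o['opening'])
s=manip.snapshot('wrist'); t=manip.snapshot('scene')
for d in manip.mark_of(t,'handle_pivot')[:1]+manip.mark_of(t,'handle_grip')[:1]: print(d['xy'],pt(t,d['xy']))
x=np.array([np.cos(np.radians(76.5)),np.sin(np.radians(76.5))]); N=np.array([.5534,-.0897])
for n in ['scene']:
    al=cloud(t,np.ones(t['depth'].shape,bool)); fx=(al[:,:2]-N)@x; fy=(al[:,:2]-N)@np.array([-x[1],x[0]])
    k=(np.hypot(fx,fy)<.028)&(al[:,2]>.03)&(al[:,2]<.1); print('mould top z',np.percentile(al[k,2],[50,90,98]),al[k&(al[:,2]>.05)].mean(0))
    k=(abs(fy)<.03)&(fx>.196)&(fx<.33)&(al[:,2]>.17)&(al[:,2]<.29); d=np.c_[fx,fy,al[:,2]][k]; print(len(d),d.mean(0),d.min(0),d.max(0))
    for z in np.arange(.17,.26,.015):
        j=d[(d[:,2]>=z)&(d[:,2]<z+.015)]
        if len(j): print(round(z,3),j[:,0].min(),j[:,0].max(),j[:,1].min(),j[:,1].max())
f=np.hstack([cv2.resize(s['frame'],(400,300)),cv2.resize(t['frame'][100:250,150:350],(400,300),interpolation=cv2.INTER_CUBIC)])
cv2.imwrite('pics/g.png',cv2.cvtColor(f,cv2.COLOR_RGB2BGR))
E
```

```text
[ 0.5524 -0.0879  0.2594] [ 0.7764  0.6302 -0.0003 -0.0005] 10.1 0.03983829386898674
[245.9, 210.5] [0.6069 0.1114 0.1475]
[250.2, 199.5] [0.6216 0.1485 0.2458]
mould top z [0.0531 0.0555 0.057 ] [ 0.5528 -0.0876  0.0535]
156 [ 0.2418 -0.0035  0.2297] [ 0.2167 -0.0121  0.1813] [0.2549 0.0114 0.2514]
0.17 0.22598446156628801 0.22731229557831498 -0.0098077701917188 -0.0024968266617130604
0.185 0.21667957597740084 0.23516062916018327 -0.0116912589793222 0.008216596080548203
0.2 0.22246437147627668 0.24141152335017882 -0.01155942343713184 0.005884881826498082
0.215 0.22979711197654099 0.2469913583903664 -0.011938346685339897 0.009560295919477933
0.23 0.23587570284385292 0.2539779614262211 -0.011693671028447195 0.011430032874838182
0.245 0.23754875492263972 0.25490093880677445 -0.012134331884278517 0.01117346633191184
```

View pics/g.png

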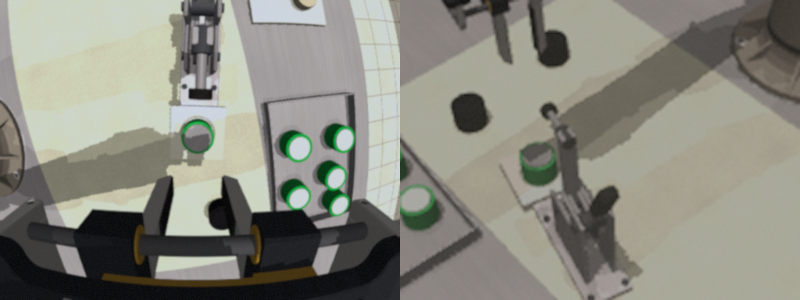

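Mould top reads 0.057 m, so it is fully home (12 + 45 mm), and the picture shows it centred in the nest at (197,136) in the wrist view. The handle stands at about 1.11 rad above level. Next I'll work out the arc of pushes.

```bash
cat >> h.py <<'E'
A=np.radians(76.5); FX=np.array([np.cos(A),np.sin(A),0]); N0=np.array([.5534,-.0897,0])
def fw(x,z,y=0): return N0+FX*x+np.array([-FX[1],FX[0],0])*y+np.array([0,0,z])
def arc(th,r=.092):
    u=np.array([np.cos(th),np.sin(th)]); n=np.array([-u[1],u[0]]); p=np.array([.194,.133])+r*u+(.009+.008*abs(np.sin(th)))*n
    return fw(*p)
E
python3 - <<'E'
from h import *
for n,p in [('up',fw(0,.285)),('over',fw(.19,.285)),('down',fw(.192,.2226)),('start',arc(1.11))]: print(n,units(p))
S=fw(.192,.2226)
for th in np.arange(1.1,-.41,-.1): print(round(th,2),units(arc(th),S))
E
```

```text
up [-0.061  0.046 -1.007]
over [ 7.536  0.261 -1.006]
down [7.615 0.265 1.49 ]
start [8.752 0.297 1.49 ]
1.1 [1.174 0.033 0.012]
1.0 [1.538 0.044 0.148]
0.9 [1.888 0.054 0.322]
0.8 [2.22  0.063 0.534]
0.7 [2.529 0.072 0.781]
0.6 [2.811 0.08  1.06 ]
0.5 [3.062 0.087 1.369]
0.4 [3.279 0.093 1.705]
0.3 [3.46  0.099 2.063]
0.2 [3.601 0.103 2.438]
0.1 [3.701 0.106 2.827]
-0.0 [3.758 0.107 3.224]
-0.1 [3.779 0.108 3.562]
-0.2 [3.769 0.108 3.9  ]
-0.3 [3.728 0.107 4.238]
-0.4 [3.656 0.105 4.571]
```

>>> carry_out:
  plan:
    - {"tx": 0, "ty": 0, "tz": -1, "yaw": 0, "claw": 1}
    - {"tx": 1.5, "ty": 0.1, "tz": -1, "yaw": 0, "claw": 1}
    - {"tx": 3, "ty": 0.15, "tz": -1, "yaw": 0, "claw": 1}
    - {"tx": 4.5, "ty": 0.2, "tz": -1, "yaw": 0, "claw": 1}
    - {"tx": 6, "ty": 0.25, "tz": -1, "yaw": 0, "claw": 1}
    - {"tx": 7.2, "ty": 0.26, "tz": -1, "yaw": 0, "claw": 1}
    - {"tx": 7.6, "ty": 0.26, "tz": -1, "yaw": 0, "claw": 1}
    - {"tx": 7.6, "ty": 0.26, "tz": -1, "yaw": 0, "claw": 1}
    - {"tx": 7.6, "ty": 0.26, "tz": -0.2, "yaw": 0, "claw": 1}
    - {"tx": 7.6, "ty": 0.26, "tz": 0.7, "yaw": 0, "claw": 1}
    - {"tx": 7.6, "ty": 0.26, "tz": 1.3, "yaw": 0, "claw": 1}
    - {"tx": 7.6, "ty": 0.26, "tz": 1.5, "yaw": 0, "claw": 1}
    - {"tx": 7.6, "ty": 0.26, "tz": 1.5, "yaw": 0, "claw": 1}
    - {"tx": 7.6, "ty": 0.26, "tz": 1.5, "yaw": 0, "claw": 1}

```text
time_s: 11.7
position: [0.5985, 0.0964, 0.2234]
ee_rot: [0.777, 0.63, 0.0, 0.0]
contact_force: [0.3, -0.1, 0.4]
opening: 0.0004
finger_force: 0.0
```

```bash
python3 - <<'E'
from h import *
o=manip.get_obs(); print(o['position'],o['contact_force'],o['opening'],o['time_s'])
for th in [1.11,.9,.8,.7,.6,.5,.4]: print(th,units(arc(th)))
E
```

```text
[0.59852989 0.09639777 0.22335621] [ 0.32489054 -0.07355101  0.40707742] 0.00041488617737630234 11.7
1.11 [1.158 0.015 0.031]
0.9 [1.909 0.035 0.353]
0.8 [2.241 0.044 0.564]
0.7 [2.549 0.053 0.811]
0.6 [2.831 0.06  1.091]
0.5 [3.083 0.067 1.401]
0.4 [3.3   0.073 1.736]
```

>>> carry_out:
  plan:
    - {"tx": 0.7, "ty": 0, "tz": 0, "yaw": 0, "claw": 1}
    - {"tx": 1, "ty": 0.01, "tz": 0.02, "yaw": 0, "claw": 1}
    - {"tx": 1.16, "ty": 0.02, "tz": 0.03, "yaw": 0, "claw": 1}
    - {"tx": 1.36, "ty": 0.02, "tz": 0.1, "yaw": 0, "claw": 1}
    - {"tx": 1.55, "ty": 0.03, "tz": 0.18, "yaw": 0, "claw": 1}
    - {"tx": 1.73, "ty": 0.03, "tz": 0.26, "yaw": 0, "claw": 1}
    - {"tx": 1.91, "ty": 0.04, "tz": 0.35, "yaw": 0, "claw": 1}
    - {"tx": 2.08, "ty": 0.04, "tz": 0.46, "yaw": 0, "claw": 1}
    - {"tx": 2.24, "ty": 0.04, "tz": 0.56, "yaw": 0, "claw": 1}
    - {"tx": 2.4, "ty": 0.05, "tz": 0.68, "yaw": 0, "claw": 1}
    - {"tx": 2.55, "ty": 0.05, "tz": 0.81, "yaw": 0, "claw": 1}

```text
time_s: 12.8
position: [0.6125, 0.1592, 0.202]
ee_rot: [0.776, 0.63, 0.0, -0.0]
contact_force: [0.6, -1.1, 0.6]
opening: 0.0002
finger_force: 0.6
```

```bash
python3 - <<'E'
from h import *
o=manip.get_obs(); print(o['position'],o['contact_force'],o['wrist_torque'],o['time_s'])
for th in np.arange(.7,-.01,-.05): print(round(th,2),units(arc(th)))
t=manip.snapshot('scene')
al=cloud(t,np.ones(t['depth'].shape,bool))-N0; fx=al@FX; fy=al@np.array([-FX[1],FX[0],0])
k=(abs(fy)<.013)&(fx>.2)&(fx<.34)&(al[:,2]>.15)&(al[:,2]<.23)
for x in np.arange(.23,.33,.01):
    j=k&(fx>=x)&(fx<x+.01)
    if j.any(): print(round(x,3),np.round(np.percentile(al[j,2],[0,50,100]),3))
E
```

```text
[0.61248758 0.15917112 0.20201384] [ 0.60433696 -1.14759924  0.57337706] [-0.37225263  0.0084843  -0.00101354] 12.8
0.7 [-0.022  0.025 -0.043]
0.65 [0.122 0.029 0.093]
0.6 [0.26  0.033 0.236]
0.55 [0.389 0.037 0.388]
0.5 [0.511 0.04  0.546]
0.45 [0.624 0.044 0.71 ]
0.4 [0.728 0.046 0.881]
0.35 [0.823 0.049 1.058]
0.3 [0.909 0.052 1.239]
0.25 [0.984 0.054 1.425]
0.2 [1.05  0.056 1.614]
0.15 [1.105 0.057 1.808]
0.1 [1.15  0.059 2.003]
0.05 [1.184 0.059 2.201]
-0.0 [1.207 0.06  2.401]
0.23 [0.154 0.175 0.178]
0.24 [0.164 0.18  0.227]
0.25 [0.169 0.19  0.227]
0.26 [0.18  0.213 0.23 ]
0.27 [0.193 0.205 0.212]
0.28 [0.196 0.214 0.219]
0.29 [0.205 0.21  0.217]
```

>>> carry_out:
  plan:
    - {"tx": 0.12, "ty": 0.03, "tz": 0.1, "yaw": 0, "claw": 1}
    - {"tx": 0.26, "ty": 0.03, "tz": 0.24, "yaw": 0, "claw": 1}
    - {"tx": 0.39, "ty": 0.04, "tz": 0.39, "yaw": 0, "claw": 1}
    - {"tx": 0.51, "ty": 0.04, "tz": 0.55, "yaw": 0, "claw": 1}
    - {"tx": 0.62, "ty": 0.04, "tz": 0.71, "yaw": 0, "claw": 1}
    - {"tx": 0.73, "ty": 0.05, "tz": 0.88, "yaw": 0, "claw": 1}

```text
time_s: 13.45
position: [0.6175, 0.1766, 0.1799]
ee_rot: [0.776, 0.63, 0.0, -0.0]
contact_force: [-0.6, -1.0, -0.1]
opening: 0.0005
finger_force: 0.4
```

```bash
python3 - <<'E'
from h import *
o=manip.get_obs(); print(o['position'],o['contact_force'],o['time_s'])
for th in np.arange(.4,-.36,-.05): print(round(th,2),units(arc(th)))
E
```

```text
[0.61746607 0.17658576 0.17991637] [-0.61326593 -0.96089774 -0.09511343] 13.45
0.4 [ 0.006 -0.005 -0.003]
0.35 [ 0.101 -0.002  0.174]
0.3 [ 0.186 -0.     0.355]
0.25 [0.262 0.002 0.541]
0.2 [0.327 0.004 0.73 ]
0.15 [0.382 0.006 0.924]
0.1 [0.427 0.007 1.119]
0.05 [0.461 0.008 1.317]
0.0 [0.484 0.008 1.517]
-0.05 [0.499 0.009 1.685]
-0.1 [0.505 0.009 1.854]
-0.15 [0.504 0.009 2.023]
-0.2 [0.495 0.009 2.193]
-0.25 [0.479 0.008 2.362]
-0.3 [0.454 0.008 2.53 ]
-0.35 [0.422 0.007 2.697]
```

>>> carry_out:
  plan:
    - {"tx": 0.1, "ty": 0, "tz": 0.17, "yaw": 0, "claw": 1}
    - {"tx": 0.19, "ty": 0, "tz": 0.35, "yaw": 0, "claw": 1}
    - {"tx": 0.26, "ty": 0, "tz": 0.54, "yaw": 0, "claw": 1}

```text
time_s: 13.75
position: [0.6188, 0.183, 0.1664]
ee_rot: [0.776, 0.63, 0.0, -0.0]
contact_force: [-0.3, -1.0, 0.2]
opening: -0.0001
finger_force: 0.3
```

>>> carry_out:
  plan:
    - {"tx": 0.03, "ty": 0, "tz": 0.1, "yaw": 0, "claw": 1}
    - {"tx": 0.07, "ty": 0, "tz": 0.19, "yaw": 0, "claw": 1}

```text
time_s: 13.95
position: [0.6191, 0.1846, 0.1618]
ee_rot: [0.776, 0.63, 0.0, -0.0]
contact_force: [-0.1, 0.3, 0.7]
opening: 0.0009
finger_force: 0.3
```

>>> carry_out:
  plan:
    - {"tx": 0.03, "ty": 0, "tz": 0.1, "yaw": 0, "claw": 1}
    - {"tx": 0.055, "ty": 0, "tz": 0.19, "yaw": 0, "claw": 1}

```text
time_s: 14.15
position: [0.6194, 0.1858, 0.1571]
ee_rot: [0.776, 0.63, 0.0, 0.0]
contact_force: [-0.6, -0.9, 0.2]
opening: 0.0004
finger_force: 0.3
```

>>> carry_out:
  plan:
    - {"tx": 0.02, "ty": 0, "tz": 0.1, "yaw": 0, "claw": 1}
    - {"tx": 0.04, "ty": 0, "tz": 0.19, "yaw": 0, "claw": 1}

```text
time_s: 14.35
position: [0.6196, 0.1868, 0.1524]
ee_rot: [0.777, 0.63, 0.0, 0.0]
contact_force: [0.7, 0.1, -0.1]
opening: 0.0004
finger_force: 0.3
```

>>> carry_out:
  plan:
    - {"tx": 0.015, "ty": 0, "tz": 0.1, "yaw": 0, "claw": 1}
    - {"tx": 0.03, "ty": 0, "tz": 0.2, "yaw": 0, "claw": 1}

```text
time_s: 14.55
position: [0.6198, 0.1876, 0.1474]
ee_rot: [0.776, 0.63, 0.0, -0.0]
contact_force: [-0.1, -0.2, 2.9]
opening: 0.0004
finger_force: 1.2
```

```bash
python3 - <<'E'
from h import *
o=manip.get_obs(); print(o['position'],o['contact_force'],o['time_s'])
for th in np.arange(.05,-.41,-.05): print(round(th,2),units(arc(th)))
t=manip.snapshot('scene'); f=t['frame'][100:250,150:350]
cv2.imwrite('pics/i.png',cv2.cvtColor(cv2.resize(f,(800,600),interpolation=cv2.INTER_CUBIC),cv2.COLOR_RGB2BGR))
al=cloud(t,np.ones(t['depth'].shape,bool))-N0; fx=al@FX; fy=al@np.array([-FX[1],FX[0],0])
k=(abs(fy)<.013)&(fx>.2)&(fx<.34)&(al[:,2]>.08)&(al[:,2]<.23)
for x in np.arange(.23,.34,.01):
    j=k&(fx>=x)&(fx<x+.01)
    if j.any(): print(round(x,3),np.round(np.percentile(al[j,2],[0,50,100]),3))
k=(abs(fy)<.02)&(fx>-.03)&(fx<.12)&(al[:,2]>.062)
for x in np.arange(-.03,.12,.02):
    j=k&(fx>=x)&(fx<x+.02)
    if j.any(): print('arm',round(x,3),np.round(np.percentile(al[j,2],[0,50,100]),3))
E
```

```text
[0.61982446 0.1875527  0.14738564] [-0.0803856  -0.16088654  2.93068919] 14.55
0.05 [0.013 0.006 0.016]
0.0 [0.036 0.006 0.215]
-0.05 [0.05  0.007 0.384]
-0.1 [0.057 0.007 0.553]
-0.15 [0.055 0.007 0.722]
-0.2 [0.047 0.007 0.891]
-0.25 [0.03  0.006 1.06 ]
-0.3 [0.006 0.005 1.229]
-0.35 [-0.026  0.004  1.396]
-0.4 [-0.066  0.003  1.562]
0.23 [0.134 0.138 0.139]
0.24 [0.136 0.136 0.136]
0.25 [0.132 0.141 0.144]
0.26 [0.132 0.141 0.145]
0.27 [0.133 0.141 0.153]
0.28 [0.132 0.17  0.201]
0.29 [0.134 0.173 0.213]
0.3 [0.132 0.145 0.148]
0.31 [0.133 0.145 0.149]
0.32 [0.131 0.142 0.147]
arm -0.03 [0.063 0.064 0.065]
arm -0.01 [0.063 0.121 0.125]
arm 0.01 [0.103 0.119 0.124]
arm 0.03 [0.102 0.116 0.119]
arm 0.05 [0.097 0.112 0.119]
arm 0.07 [0.094 0.109 0.115]
arm 0.09 [0.095 0.105 0.111]
arm 0.11 [0.099 0.103 0.109]
```

View pics/i.png

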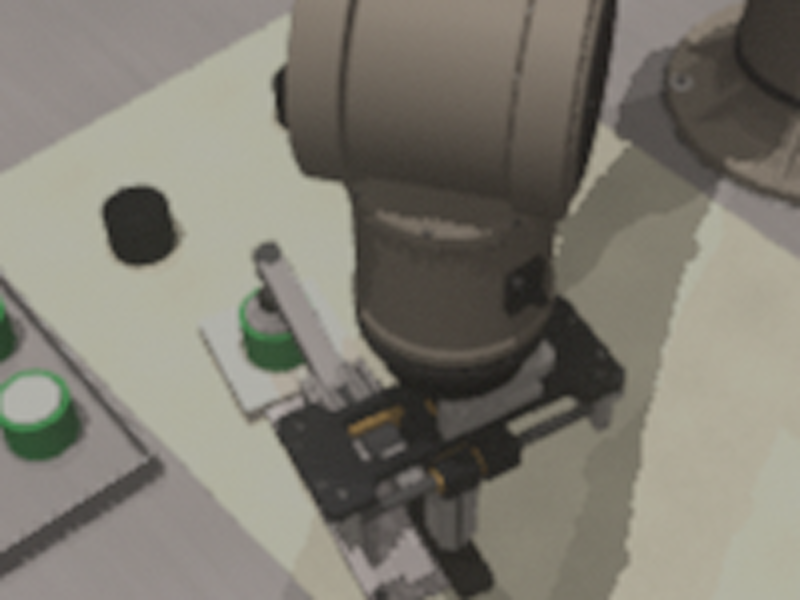

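The picture shows the foot just meeting the steel disc at (268,300), and the force has begun to rise to 2.9 N. From here I'll take 2 mm steps.

>>> carry_out:
  plan:
    - {"tx": 0.01, "ty": 0, "tz": 0.05, "yaw": 0, "claw": 1}
    - {"tx": 0.02, "ty": 0, "tz": 0.1, "yaw": 0, "claw": 1}

```text
time_s: 14.8
position: [0.62, 0.188, 0.1452]
ee_rot: [0.776, 0.63, 0.0, 0.0]
contact_force: [-1.3, -1.7, 4.7]
opening: 0.0007
finger_force: 2.5
```

>>> carry_out:
  plan:
    - {"tx": 0.01, "ty": 0, "tz": 0.05, "yaw": 0, "claw": 1}
    - {"tx": 0.02, "ty": 0, "tz": 0.1, "yaw": 0, "claw": 1}

```text
time_s: 15.0
position: [0.6201, 0.1883, 0.1428]
ee_rot: [0.777, 0.63, 0.0, 0.0]
contact_force: [-2.1, -2.3, 7.1]
opening: 0.0002
finger_force: 3.9
```

>>> carry_out:
  plan:
    - {"tx": 0.005, "ty": 0, "tz": 0.05, "yaw": 0, "claw": 1}
    - {"tx": 0.01, "ty": 0, "tz": 0.1, "yaw": 0, "claw": 1}

```text
time_s: 15.2
position: [0.6202, 0.1886, 0.1405]
ee_rot: [0.777, 0.63, 0.0, 0.0]
contact_force: [-3.0, -2.6, 9.6]
opening: 0.0007
finger_force: 5.3
```

>>> carry_out:
  plan:
    - {"tx": 0.005, "ty": 0, "tz": 0.05, "yaw": 0, "claw": 1}
    - {"tx": 0.005, "ty": 0, "tz": 0.1, "yaw": 0, "claw": 1}

```text
time_s: 15.4
position: [0.6203, 0.1888, 0.1383]
ee_rot: [0.777, 0.63, 0.0, 0.0]
contact_force: [-3.0, -2.1, 12.3]
opening: 0.0002
finger_force: 6.2
```

>>> carry_out:
  plan:
    - {"tx": 0.005, "ty": 0, "tz": 0.05, "yaw": 0, "claw": 1}
    - {"tx": 0.005, "ty": 0, "tz": 0.1, "yaw": 0, "claw": 1}

```text
time_s: 15.6
position: [0.6204, 0.189, 0.1359]
ee_rot: [0.777, 0.63, 0.0, 0.0]
contact_force: [-3.1, -2.8, 11.8]
opening: 0.0003
finger_force: 6.6
```

>>> carry_out:
  plan:
    - {"tx": 0, "ty": 0, "tz": 0.05, "yaw": 0, "claw": 1}
    - {"tx": 0, "ty": 0, "tz": 0.1, "yaw": 0, "claw": 1}

```text
time_s: 15.8
position: [0.6205, 0.1891, 0.1335]
ee_rot: [0.777, 0.63, 0.001, 0.0]
contact_force: [-2.8, -1.9, 12.8]
opening: 0.0009
finger_force: 6.5
```

>>> carry_out:
  plan:
    - {"tx": 0, "ty": 0, "tz": 0.05, "yaw": 0, "claw": 1}
    - {"tx": 0, "ty": 0, "tz": 0.1, "yaw": 0, "claw": 1}

```text
time_s: 16.0
position: [0.6205, 0.1892, 0.131]
ee_rot: [0.776, 0.63, 0.001, 0.0]
contact_force: [-1.9, -1.1, 12.2]
opening: 0.0004
finger_force: 6.1
```

>>> carry_out:
  plan:
    - {"tx": 0, "ty": 0, "tz": 0.05, "yaw": 0, "claw": 1}
    - {"tx": 0, "ty": 0, "tz": 0.1, "yaw": 0, "claw": 1}

```text
time_s: 16.2
position: [0.6205, 0.1892, 0.1284]
ee_rot: [0.776, 0.63, 0.001, 0.0]
contact_force: [-3.0, -1.4, 10.3]
opening: 0.0004
finger_force: 5.3
```

>>> carry_out:
  plan:
    - {"tx": 0, "ty": 0, "tz": 0.05, "yaw": 0, "claw": 1}
    - {"tx": 0, "ty": 0, "tz": 0.1, "yaw": 0, "claw": 1}

```text
time_s: 16.4
position: [0.6204, 0.1891, 0.1256]
ee_rot: [0.776, 0.63, 0.0, 0.0]
contact_force: [-1.5, -2.4, 9.1]
opening: 0.0005
finger_force: 4.1
```

Past the peak now; I'll carry on in small single steps.

>>> carry_out:
  plan:
    - {"tx": 0, "ty": 0, "tz": 0.04, "yaw": 0, "claw": 1}
    - {"tx": 0, "ty": 0, "tz": 0.08, "yaw": 0, "claw": 1}

```text
time_s: 16.6
position: [0.6203, 0.1889, 0.1234]
ee_rot: [0.777, 0.63, 0.0, 0.0]
contact_force: [-1.5, -1.4, 6.5]
opening: 0.0002
finger_force: 2.9
```

>>> carry_out:
  plan:
    - {"tx": 0, "ty": 0, "tz": 0.04, "yaw": 0, "claw": 1}
    - {"tx": 0, "ty": 0, "tz": 0.08, "yaw": 0, "claw": 1}

```text
time_s: 16.8
position: [0.6202, 0.1888, 0.1212]
ee_rot: [0.777, 0.63, 0.0, 0.0]
contact_force: [0.3, -2.1, 4.5]
opening: 0.0005
finger_force: 1.5
```

>>> carry_out:
  plan:
    - {"tx": 0, "ty": 0, "tz": 0.04, "yaw": 0, "claw": 1}
    - {"tx": 0, "ty": 0, "tz": 0.08, "yaw": 0, "claw": 1}

```text
time_s: 17.0
position: [0.6201, 0.189, 0.1188]
ee_rot: [0.777, 0.63, 0.0, -0.0]
contact_force: [0.2, 0.5, 0.0]
opening: -0.0
finger_force: 0.2
```

```bash
cat > chk.py <<'E'
from h import *
o=manip.get_obs(); print(o['position'],o['contact_force'],o['time_s'])
for n in ['scene','top']:
    t=manip.snapshot(n)
    al=cloud(t,np.ones(t['depth'].shape,bool))-N0; fx=al@FX; fy=al@np.array([-FX[1],FX[0],0])
    k=(abs(fy)<.013)&(al[:,2]>.06)&(al[:,2]<.15)
    for a,b in [(.30,.31),(.31,.32),(-.015,0),(.03,.05),(.07,.09)]:
        j=k&(fx>=a)&(fx<b)
        if j.any(): print(n,a,np.round(np.percentile(al[j,2],[5,50,95]),4))
E
python3 chk.py
```

```text
[0.62007902 0.18895587 0.1188426 ] [0.15765581 0.45266843 0.0145526 ] 17.0
scene 0.3 [0.1029 0.1077 0.1097]
scene 0.31 [0.0986 0.1041 0.1077]
scene -0.015 [0.0627 0.0743 0.1246]
scene 0.03 [0.1071 0.1154 0.1194]
scene 0.07 [0.0991 0.1093 0.112 ]
top -0.015 [0.0636 0.1241 0.1297]
top 0.03 [0.1143 0.1188 0.1221]
top 0.07 [0.1086 0.1129 0.1158]
```

>>> carry_out:
  plan:
    - {"tx": 0, "ty": 0, "tz": 0.02, "yaw": 0, "claw": 1}
    - {"tx": 0, "ty": 0, "tz": 0.04, "yaw": 0, "claw": 1}

```text
time_s: 17.3
position: [0.62, 0.189, 0.1179]
ee_rot: [0.776, 0.63, -0.0, -0.0]
contact_force: [0.4, 0.0, 0.2]
opening: 0.0007
finger_force: 0.0
```

>>> carry_out:
  plan:
    - {"tx": 0, "ty": 0, "tz": 0.02, "yaw": 0, "claw": 1}
    - {"tx": 0, "ty": 0, "tz": 0.04, "yaw": 0, "claw": 1}

```text
time_s: 17.5
position: [0.62, 0.189, 0.117]
ee_rot: [0.776, 0.63, 0.0, -0.0]
contact_force: [-1.1, -0.9, 0.6]
opening: 0.0003
finger_force: 0.2
```

>>> carry_out:
  plan:
    - {"tx": 0, "ty": 0, "tz": 0.02, "yaw": 0, "claw": 1}
    - {"tx": 0, "ty": 0, "tz": 0.04, "yaw": 0, "claw": 1}

```text
time_s: 17.7
position: [0.6202, 0.189, 0.1163]
ee_rot: [0.777, 0.63, 0.0, 0.0]
contact_force: [-1.3, -1.3, 7.9]
opening: 0.0005
finger_force: 3.1
```

>>> carry_out:
  plan:
    - {"tx": 0, "ty": 0, "tz": 0.02, "yaw": 0, "claw": 1}
    - {"tx": 0, "ty": 0, "tz": 0.03, "yaw": 0, "claw": 1}

```text
time_s: 17.9
position: [0.6203, 0.189, 0.116]
ee_rot: [0.777, 0.63, 0.0, 0.0]
contact_force: [-2.6, -1.5, 12.0]
opening: 0.0007
finger_force: 5.2
```

The stop is felt: force is steep, 12 N over 0.3 mm. I'll back off straight up and check that it stays locked.

>>> carry_out:
  plan:
    - {"tx": 0, "ty": 0, "tz": -0.3, "yaw": 0, "claw": 1}
    - {"tx": 0, "ty": 0, "tz": -1, "yaw": 0, "claw": 1}
    - {"tx": 0, "ty": 0, "tz": -2, "yaw": 0, "claw": 1}
    - {"tx": 0, "ty": 0, "tz": -3.5, "yaw": 0, "claw": 1}
    - {"tx": 0, "ty": 0, "tz": -5, "yaw": 0, "claw": 1}
    - {"tx": 0, "ty": 0, "tz": -6, "yaw": 0, "claw": 1}
    - {"tx": 0, "ty": 0, "tz": -6, "yaw": 0, "claw": 1}
    - {"tx": 0, "ty": 0, "tz": -6, "yaw": 0, "claw": 1}
    - {"tx": 0, "ty": 0, "tz": -6, "yaw": 0, "claw": 1}

```text
time_s: 18.8
position: [0.6196, 0.1887, 0.2642]
ee_rot: [0.776, 0.63, -0.001, -0.0]
contact_force: [-0.4, -0.2, -0.4]
opening: 0.0004
finger_force: 0.0
```

```bash
python3 chk.py; python3 - <<'E'
from h import *
t=manip.snapshot('scene')
cv2.imwrite('pics/j.png',cv2.cvtColor(cv2.resize(t['frame'][100:250,150:350],(800,600),interpolation=cv2.INTER_CUBIC),cv2.COLOR_RGB2BGR))
E
```

```text
[0.61959971 0.18869812 0.26417485] [-0.41828859 -0.20946511 -0.42925817] 18.8
scene 0.3 [0.0975 0.1046 0.1087]
scene 0.31 [0.0903 0.1007 0.1045]
scene -0.015 [0.0871 0.1215 0.1242]
top -0.015 [0.0635 0.1184 0.1301]
top 0.03 [0.1138 0.1196 0.1237]
top 0.07 [0.1078 0.1122 0.1154]
```

View pics/j.png

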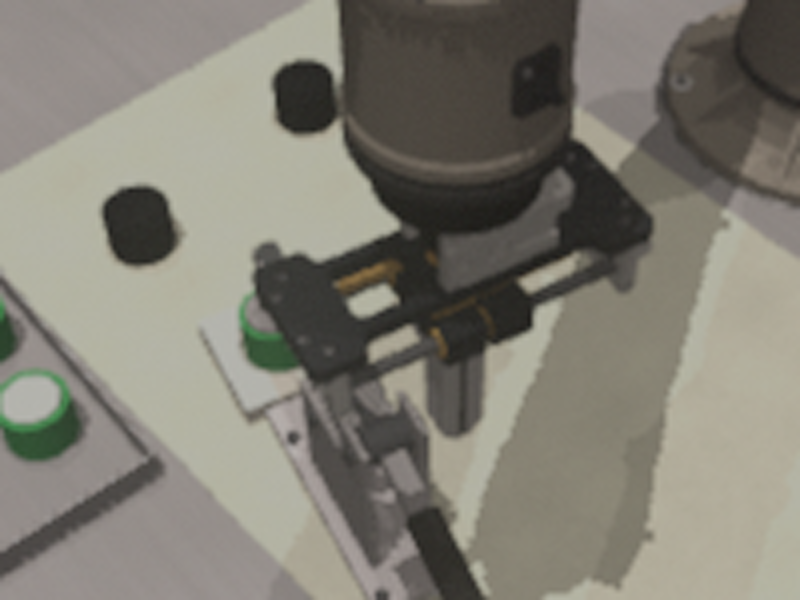

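The handle stays down (grip at (440,550)) with the robot clear, and the mould is clamped in the nest at (270,330). Handing in.

```bash
python3 -c "
from plant import manip
print(manip.job_done())"
```

```text
the job is handed in; nothing more can be done
None
```

The steel-capped mould is fully home in the nest and the clamp is locked on it; the handle went over centre to its stop with about 13 N at most and stayed there once the robot had backed clear. I handed the job in at about 19 s.

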